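# Find the softest shock mount and push down its reject tag

### The job

Check the three shock mounts standing in their test stations: working from the robot's left (+y) to its right, gently press each round rubber pad about a centimetre down with the fingertips, hold it for a moment and let it come back up. Then push the reject tag of the station whose mount has the softest spring fully down until its head rests on the post, and leave the other two tags up. Only press from above: do not grip or lift the mounts, keep them in their nests, and leave the things around them alone.

Things in the scene. Friction and masses are not known exactly. Their poses are not given: they have to be found in the camera images.
- station_left: the robot's left (+y) one of three like test stations, fixed to the bench: plate 150 (own x) x 70 x 20 mm high. Origin under its centre; own x points away from the robot, turned up to 0.4 rad. In a nest at own x -35 mm stands a loose shock mount: steel foot 56 mm across, spring, round rubber pad. At own x +45 mm a grey post 26 x 40 mm, top 75 mm above the bench, holds the reject tag
- pad_left (a point): centre of the top of the left pad when up, 85 mm above the bench; stays there when the pad is pressed. Pad: rubber disc 50 mm across, 12 mm thick, sinks up to 16 mm and springs back. Force grows steadily with travel: the softest spring needs about 3.5 N at 10 mm, the others 7 and 10.5 N, in any order of places
- tag_left (a joint): how far the left station's reject tag is pushed down, m: 0 to 0.003 at the start (up), 0.020 fully down, head resting on the post. Stiff slide (about 2 N), stays where it is left
- tag_left_top (a point): centre of the flat top of the left station's reject tag: grey plastic T, head 16 (station's x) x 32 (station's y) x 9 mm, top 104 mm above the bench when right up, 84 mm when fully down; moves with the tag; 80 mm from the pad's centre
- station_middle: the middle one of three like test stations, fixed to the bench: plate 150 (own x) x 70 x 20 mm high. Origin under its centre; own x points away from the robot, turned up to 0.4 rad. In a nest at own x -35 mm stands a loose shock mount: steel foot 56 mm across, spring, round rubber pad. At own x +45 mm a grey post 26 x 40 mm, top 75 mm above the bench, holds the reject tag
- pad_middle (a point): centre of the top of the middle pad when up, 85 mm above the bench; stays there when the pad is pressed. Pad: rubber disc 50 mm across, 12 mm thick, sinks up to 16 mm and springs back. Force grows steadily with travel: the softest spring needs about 3.5 N at 10 mm, the others 7 and 10.5 N, in any order of places
- tag_middle (a joint): how far the middle station's reject tag is pushed down, m: 0 to 0.003 at the start (up), 0.020 fully down, head resting on the post. Stiff slide (about 2 N), stays where it is left
- tag_middle_top (a point): centre of the flat top of the middle station's reject tag: grey plastic T, head 16 (station's x) x 32 (station's y) x 9 mm, top 104 mm above the bench when right up, 84 mm when fully down; moves with the tag; 80 mm from the pad's centre
- station_right: the robot's right (-y) one of three like test stations, fixed to the bench: plate 150 (own x) x 70 x 20 mm high. Origin under its centre; own x points away from the robot, turned up to 0.4 rad. In a nest at own x -35 mm stands a loose shock mount: steel foot 56 mm across, spring, round rubber pad. At own x +45 mm a grey post 26 x 40 mm, top 75 mm above the bench, holds the reject tag
- pad_right (a point): centre of the top of the right pad when up, 85 mm above the bench; stays there when the pad is pressed. Pad: rubber disc 50 mm across, 12 mm thick, sinks up to 16 mm and springs back. Force grows steadily with travel: the softest spring needs about 3.5 N at 10 mm, the others 7 and 10.5 N, in any order of places
- tag_right (a joint): how far the right station's reject tag is pushed down, m: 0 to 0.003 at the start (up), 0.020 fully down, head resting on the post. Stiff slide (about 2 N), stays where it is left
- tag_right_top (a point): centre of the flat top of the right station's reject tag: grey plastic T, head 16 (station's x) x 32 (station's y) x 9 mm, top 104 mm above the bench when right up, 84 mm when fully down; moves with the tag; 80 mm from the pad's centre
- spring_1 (a joint): how far the pad of shock mount 1 is pressed down, m: 0 up, 0.016 at the stop. The mounts stand in the stations in any order, so this number does not tell the place
- spring_2 (a joint): how far the pad of shock mount 2 is pressed down, m: 0 up, 0.016 at the stop. The mounts stand in the stations in any order, so this number does not tell the place
- spring_3 (a joint): how far the pad of shock mount 3 is pressed down, m: 0 up, 0.016 at the stop. The mounts stand in the stations in any order, so this number does not tell the place
- spacer: black rubber ring lying on the bench, 32 mm across, 10 mm high, between the stations; origin at the centre of its underside; to be left alone
- standoff: upright brass pillar, 16 mm across, 30 mm high, between the stations; origin at the centre of its underside; to be left alone
- cover: black plastic device cover, 120 x 120 x 34 mm, beyond the stations; origin at the centre of its underside; to be left alone
- board: green circuit board, 75 x 55 mm, 16 mm high with its connector, beyond the stations; origin at the centre of its underside; to be left alone
- screwdriver: screwdriver lying beyond the stations; loose; to be left alone
- jar: closed glass jar, 60 mm across, 70 mm high, to the robot's right of the stations; origin at the centre of its underside; to be left alone
- dish: open steel dish, 90 mm across, 30 mm high, to the robot's left of the stations; origin at the centre of its underside; to be left alone
There are look-alikes about, which are no part of the job. Leave any green look-alike of the part that bears spring_1 alone.

How it is judged:
By the outcome, as a careful person would: the job done as asked, in the order asked, and still so for the second after the job is handed in, with the robot touching nothing.
It also fails if it takes over 53 s, if anything falls off the work surface, if the arm or the gripper's body presses on something with over 40 N, if the wrist force passes 120 N, or if a joint passes its speed limit or range.

### The arm

A 6-joint arm with a two-finger parallel gripper is mounted at the origin on the work surface. World frame = base frame: x ahead of the robot, y to its left, z up, the work surface at z = 0. Lengths are in m, angles in rad, forces in N, time in s.
With the tool pointing down it reaches from about 0.25 to 0.725 m from the base axis. Payload 4 kg.
Tool frame: the origin (TCP) lies at the very end of the fingers, on their centre line; the grasp point (between the pads) lies 19 mm behind it; z points along the fingers, y is the line along which they close (so a half turn about z gives the same grasp; the last joint's range is limited). The gripper opens to 85 mm and grips with 20 to 120 N. Pads are 22 mm wide; open, the fingers measure 114 mm over their backs; the gripper's body (76 mm by 85 mm) begins 54 mm behind the grasp point. The pads swing forward as they close: fully open they stand 13 mm farther back than shut.
Start: joints at [-1.124, 0.241, 0.005, 1.335, 0, 1.571], TCP at [0.216, -0.451, 0.231] pointing down, gripper open.
Joint ranges: [-2.72, 2.72], [-1.05, 1.87], [-1.09, 1.28], [-1.99, 2.15], [-1.42, 1.44], [-3.14, 3.14]. Speed limits (rad/s): [2.79, 2.79, 3.14, 3.14, 3.14, 3.14].

### API

Orientations are given as a unit quaternion [x, y, z, w].
In Python, from workcell import bot, vision, workorder, boxes_of gives the robot as it stands.
- The arm moves only by the tool send_rows, never from a script. Its argument "motion" is text: rows parted by semicolons, each of 5 numbers parted by spaces: the closure, from -1 (fully open) to 1 (shut), so that 0 is half open, then the shift along the tool's x, y, z in cm, then the turn about the tool's z in rad. In form: claw x y z twist; .... A call has 1 to 5 rows; each row is the pose to reach, as a shift and turn from the pose commanded when the call began, along the tool's axes at that moment; what a row does not reach only later rows make up. A row lasts 1/10 s, in which the tool goes at most 50 mm and 8.59 degrees, less where a joint would pass 70% of its speed; a pose out of reach is approached as far as the arm can. A call with a gripper value outside its range is refused whole. The fingers move at their own pace and stop on an object; the grip force is fixed at half the most. Time passes only in rows, so rows that repeat a pose let the fingers close. It gives the time, the measured TCP pose, the force, the opening and the grip force at its end, in the units of the state.
- bot.get_obs(): the state, without advancing time (a new reading comes with each control period).
- vision.camera(name): name is "side" or "top"; returns the picture (420x560x3 uint8, red, green, blue); there is no depth.
- vision.camera_model(name): a dict with "fov_y" (degrees; the focal length in pixels is half the picture's height over the tangent of half this angle, whatever the lens; pixels are square), "cx", "cy" (the principal point, pixels), "k1" (the pictures are not rectified: a ray, as slopes to the right and down, at radius r is drawn at 1 + k1 r^2 times it, then the intrinsics apply), "world_from_camera" (4x4, takes a point from camera to world coordinates). Camera axes: x right, y down, z forward; pixel columns grow to the right and rows downward; lengths in m; the calibration is good to about 2 mm. A picture is of the moment at which its call begins. camera_model takes no time and is no camera call.
- workorder.job_done(): hands the job in; it is judged then, once.
Trained networks look in the newest picture that a camera, given by its name, has taken for a name from the list of things; names that differ only in an ending like _2 or _b are one class to them, and where a whole thing is asked for, a point or a joint stands for the part that bears it (a point fixed in the world has none). Each returns a list of dicts, best first, with "conf" (0 to 1); they miss things now and then, are a little off and sometimes report something else, mostly with a low value. They report only what shows in the picture. A call takes as long as a camera call. They do not tell look-alikes from the thing itself.
- boxes_of(camera, target): "rect" ([centre column, centre row, width, height] in pixels, round what is visible of it).
The state is a dict: "clock": time; "joint_pos": joint angles; "joint_vel": joint speeds; "tau": joint torques, N m; "eef_pos": TCP position; "tool_rot": TCP orientation; "ft_force": force on the tool from outside, world axes, zero at the start; "ft_torque": the same for the moment, N m; "grip_width": finger opening in m; "grasp_force": force on a finger pad.
Only numpy, scipy, OpenCV 4.12 (cv2) and the standard library are available. Lean on these libraries where they do the work, as an engineer would, in place of code of your own. Each camera call takes 0.05 s, during which the arm holds its last target. There are 200 camera calls.

## Working session

There is one attempt and no reset: what is moved stays moved. The work goes in short steps, Python scripts to look and compute and a tool call to move; the robot and the scene stay as the last step left them, time stands still between calls to the robot, and variables do not carry over. Pictures are saved under pics/ and viewed, at most 10 in all, crops included, and the job is handed in when it is done.

Besides the shell and the picture viewer there is one more tool, called after ">>>" as name(argument=value, ...) on one line, values as JSON. send_rows: Moves the arm, as the interface text tells. Its arguments: {"type":"object","properties":{"motion":{"type":"string"}},"required":["motion"]}

```bash
mkdir -p pics; cat > h.py <<'E'
import numpy as np, cv2
from workcell import bot, vision, workorder, boxes_of
def K(m):
    f=210/np.tan(np.radians(m["fov_y"])/2); return f
def ray(m,u,v):
    f=K(m); d=np.array([(u-m["cx"])/f,(v-m["cy"])/f]); s=d.copy()
    for _ in range(30): s=d/(1+m["k1"]*(s@s))
    T=np.array(m["world_from_camera"]); return T[:3,3],T[:3,:3]@np.array([*s,1])
def at_z(m,u,v,z):
    o,d=ray(m,u,v); return o+d*(z-o[2])/d[2]
def proj(m,p):
    T=np.array(m["world_from_camera"]); c=T[:3,:3].T@(np.array(p)-T[:3,3]); s=c[:2]/c[2]
    s=s*(1+m["k1"]*(s@s)); return s*K(m)+[m["cx"],m["cy"]]
E
python3 - <<'E'
from h import *
for c in("top","side"):
    cv2.imwrite(f"pics/{c}0.png",vision.camera(c)[:,:,::-1])
    m=vision.camera_model(c); print(c,m["fov_y"],m["k1"],np.round(m["world_from_camera"],2).tolist())
    for t in("pad_left","station_left","tag_left_top","spring_1","tag_left"):
        try:
            for b in boxes_of(c,t): print(t,np.round(b["rect"],1),round(b["conf"],2))
        except Exception as e: print(t,e)
o=bot.get_obs();print({k:np.round(v,3) for k,v in o.items()})
E
```

```text
top 44.20128402423588 -0.14339125769440447 [[-0.0, -0.98, 0.2, 0.31], [-1.0, 0.0, -0.01, 0.01], [0.01, -0.2, -0.98, 1.39], [0.0, 0.0, 0.0, 1.0]]
pad_left [180.3 245.   31.2  55.3] 0.63
station_left [181.1 245.6  36.1  58.8] 0.62
tag_left_top [175.7 224.7  10.7  10. ] 0.49
spring_1 [179.3 253.7  15.   19.4] 0.85
spring_1 [264.1 235.2  16.   17.4] 0.8
spring_1 [359.6 245.8  20.5  21.2] 0.69
spring_1 [219.7 260.1  17.7  19. ] 0.54
spring_1 [273.6 282.9  21.5  14.6] 0.54
tag_left [181.3 246.5  33.7  60.8] 0.47
tag_left [174.1 227.6  11.    7.5] 0.46
tag_left [357.8 236.9  39.6  55.9] 0.35
side 52.33451156031278 -0.04042898776135884 [[-0.83, -0.4, 0.39, 0.06], [-0.56, 0.61, -0.56, 0.76], [-0.01, -0.68, -0.73, 1.06], [0.0, 0.0, 0.0, 1.0]]
pad_left [257.1 282.2  54.1  45.3] 0.77
station_left [259.8 279.9  58.3  48.9] 0.58
tag_left_top [270.4 276.6  16.9  16.6] 0.72
tag_left_top [243.6 262.    5.7  12.2] 0.59
spring_1 [293.  255.2  16.2  15.3] 0.77
spring_1 [329.9 235.8  12.4  18.3] 0.7
spring_1 [269.4 163.5  35.4  16.8] 0.54
spring_1 [339.6 177.8  11.9  12.9] 0.48
spring_1 [269.4 276.1  19.8  15.5] 0.48
spring_1 [298.1 217.1  13.9  16.3] 0.47
tag_left [257.4 280.   53.8  49.3] 0.67
tag_left [330.7 180.8  48.   44.9] 0.56
tag_left [375.2 158.1  21.   20.1] 0.33
tag_left [297.3 218.7  16.4  16.5] 0.28
{'clock': np.float64(0.6), 'joint_pos': array([-1.124,  0.241,  0.005,  1.335,  0.   ,  1.571]), 'joint_vel': array([ 0.   , -0.001, -0.   , -0.   ,  0.002, -0.001]), 'tau': array([ 0.0000e+00, -3.7197e+01,  2.5257e+01,  1.0000e-03, -0.0000e+00,
        0.0000e+00]), 'eef_pos': array([ 0.216, -0.451,  0.231]), 'tool_rot': array([0.975, 0.222, 0.   , 0.   ]), 'ft_force': array([-0.206,  0.142,  0.474]), 'ft_torque': array([ 0.017, -0.007,  0.014]), 'grasp_force': np.float64(0.0), 'grip_width': np.float64(0.085)}
```

View pics/top0.png

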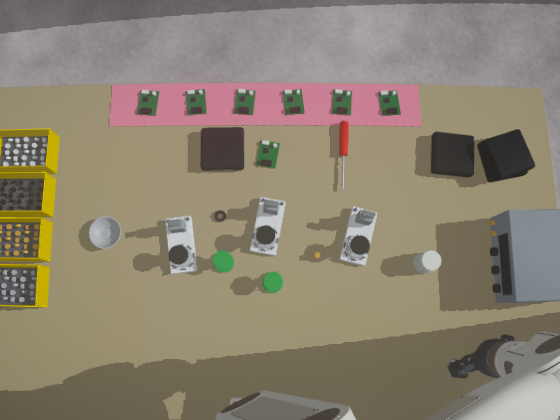

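View pics/side0.png

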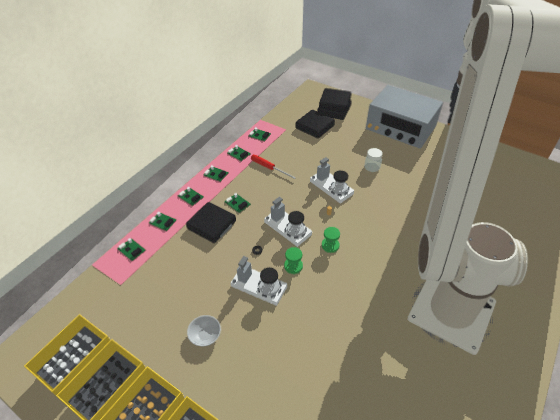

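The top view shows station pads (black) at about (179,254), (265,235) and (360,245), with tags at (177,225), (271,206) and (366,216). The green look-alike mounts are at (223,261) and (273,282); the covers and the ring at (220,216) are also dark. I choose the black pads on the silver plates and check them in a crop.

```bash
cat > loc.py <<'E'
from h import *
def pads(img,seeds,r=13,th=60):
    out=[]
    for (u,v) in seeds:
        u,v=int(u),int(v); w=img[v-r:v+r+1,u-r:u+r+1].max(2)
        n,l,s,c=cv2.connectedComponentsWithStats((w<th).astype(np.uint8))
        k=1+np.argmax(s[1:,4]); x,y,ww,hh,a=s[k]
        out.append((u-r+c[k][0],v-r+c[k][1],ww,hh,a))
    return out
E
python3 - <<'E'
from loc import *
S={"top":[(179,254),(265,235),(360,245)],"side":[(269,275),(296,218),(341,177)]}
img={c:vision.camera(c) for c in S}; M={c:vision.camera_model(c) for c in S}
for c in S:
    for p in pads(img[c],S[c]): print(c,np.round(p,1),np.round(at_z(M[c],p[0],p[1],.085),4))
    for t in("pad_left","station_left","tag_left_top"):
        print(t,[(np.round(b["rect"]).tolist(),round(b["conf"],2)) for b in boxes_of(c,t)])
a=img["top"][190:285,150:390]; b=img["side"][150:310,220:365]
a=cv2.resize(a,None,fx=3.3,fy=3.3,interpolation=cv2.INTER_CUBIC)
cv2.imwrite("pics/ct.png",a[:,:,::-1])
cv2.imwrite("pics/cs.png",cv2.resize(b,None,fx=3.7,fy=3.7,interpolation=cv2.INTER_CUBIC)[:,:,::-1])
E
```

```text
Traceback (most recent call last):
  File "loc.py", line 7, in pads
    k=1+np.argmax(s[1:,4]); x,y,ww,hh,a=s[k]
        ~~~~~~~~~^^^^^^^^^
ValueError: attempt to get argmax of an empty sequence
```

```bash
sed -i 's/    out=\[\]/    out=[]; img=np.asarray(img)/; s/(w<th)/(w<np.percentile(w,2)+35)/' loc.py
python3 - <<'E'
from loc import *
S={"top":[(179,254),(265,235),(360,245)],"side":[(269,275),(296,218),(341,177)]}
img={c:vision.camera(c) for c in S}; M={c:vision.camera_model(c) for c in S}
for c in S:
    np.save(c+".npy",img[c])
    for p in pads(img[c],S[c]): print(c,np.round(p,1),np.round(at_z(M[c],p[0],p[1],.085),4))
a=img["top"][190:285,150:390]; b=img["side"][150:310,220:365]
a=cv2.resize(a,None,fx=3.3,fy=3.3,interpolation=cv2.INTER_CUBIC)
cv2.imwrite("pics/ct.png",a[:,:,::-1])
cv2.imwrite("pics/cs.png",cv2.resize(b,None,fx=3.7,fy=3.7,interpolation=cv2.INTER_CUBIC)[:,:,::-1])
E
```

```text
top [177.6 254.4  20.   19.  294. ] [0.4628 0.2238 0.085 ]
top [265.1 234.5  20.   18.  289. ] [0.5134 0.0015 0.085 ]
top [359.5 244.8  20.   19.  286. ] [ 0.4858 -0.2404  0.085 ]
side [268.7 275.3  18.   16.  226. ] [0.46   0.2266 0.085 ]
side [295.9 217.4  15.   14.  170. ] [0.5104 0.0048 0.085 ]
side [340.4 176.1  14.   12.  133. ] [ 0.4835 -0.2361  0.085 ]
```

View pics/ct.png

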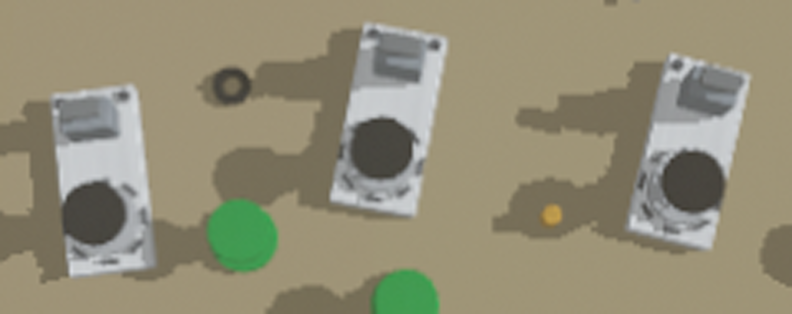

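View pics/cs.png

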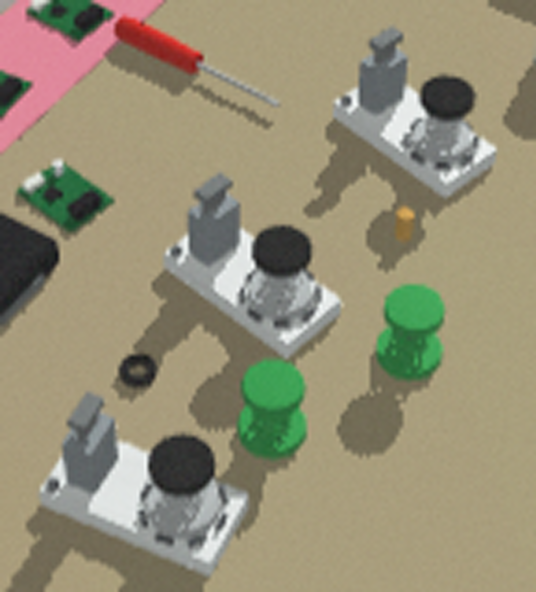

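```bash
cat >> h.py <<'E'
from scipy.spatial.transform import Rotation as R
def to(*P):
    o=bot.get_obs(); r=R.from_quat(o["tool_rot"]); print("t",round(float(o["clock"]),2),np.round(o["eef_pos"],4),"F",np.round(o["ft_force"],2))
    for p in P: print(p,"->",np.round(100*r.inv().apply(np.array(p)-o["eef_pos"]),2))
E
python3 - <<'E'
from h import *
m=vision.camera_model("top")
C=[[(53,95),(133,86),(153,265),(70,275)],[(365,24),(447,39),(416,214),(331,199)],[(671,54),(749,74),(711,247),(630,230)]]
pad=[(.462,.2245),(.5125,.002),(.4855,-.239)]
for c,p in zip(C,pad):
    w=[at_z(m,150+u/3.3,190+v/3.3,.02)[:2] for u,v in c]
    d=(w[0]+w[1]-w[2]-w[3])/2; a=np.arctan2(d[1],d[0]); x=np.array([np.cos(a),np.sin(a)])
    ctr=np.mean(w,0); print("yaw",round(a,3),np.round(np.linalg.norm(d),3),"pad from plate",np.round(ctr-.035*x,4),"tag",np.round(p+.08*x,4),"tagplate",np.round(ctr+.045*x,4))
to((.462,.2245,.16))
E
```

```text
yaw 0.128 0.148 pad from plate [0.4625 0.2219] tag [0.5413 0.2347] tagplate [0.5419 0.232 ]
yaw -0.186 0.147 pad from plate [ 0.5128 -0.0009] tag [ 0.5911 -0.0128] tagplate [ 0.5914 -0.0157]
yaw -0.258 0.149 pad from plate [ 0.4858 -0.2442] tag [ 0.5629 -0.2594] tagplate [ 0.5632 -0.2646]
t 0.8 [ 0.2161 -0.4509  0.2313] F [-0.25  0.07  1.07]
(0.462, 0.2245, 0.16) -> [ 51.36 -50.29   7.13]
```

>>> send_rows(motion="1 17 -17 1 0; 1 17 -17 1 0; 1 17 -17 1 0; 1 17 -17 1 0; 1 17 -17 1 0")

```text
clock: 1.3
eef_pos: [0.296, -0.2219, 0.2213]
tool_rot: [0.975, 0.222, 0.0, -0.0]
ft_force: [0.6, -0.3, 0.5]
grip_width: 0.0121
grasp_force: 0.0
```

>>> send_rows(motion="1 17 -17 1 0; 1 17 -17 1 0; 1 17 -17 1 0; 1 17 -17 1 0; 1 17 -17 1 0")

```text
clock: 1.8
eef_pos: [0.3762, 0.0051, 0.2116]
tool_rot: [0.975, 0.222, 0.001, 0.0]
ft_force: [1.3, -1.4, 0.7]
grip_width: -0.0001
grasp_force: 0.0
```

>>> send_rows(motion="1 17 -16 3 0; 1 17 -16 3 0; 1 17 -16 3 0; 1 17 -16 3 0; 1 17 -16 3 0")

```text
clock: 2.3
eef_pos: [0.4606, 0.2235, 0.1808]
tool_rot: [0.975, 0.224, 0.0, -0.0]
ft_force: [0.9, -0.8, -0.8]
grip_width: -0.0002
grasp_force: 0.0
```

```bash
python3 - <<'E'
from h import *
to((.462,.223,.11))
E
```

```text
t 2.3 [0.4606 0.2235 0.1808] F [ 0.93 -0.84 -0.76]
(0.462, 0.223, 0.11) -> [0.1  0.11 7.08]
```

>>> send_rows(motion="1 0.1 0.1 4 0; 1 0.1 0.1 8 0; 1 0.1 0.1 8 0; 1 0.1 0.1 8 0")

```text
clock: 2.7
eef_pos: [0.4608, 0.2196, 0.1014]
tool_rot: [0.975, 0.222, -0.001, 0.0]
ft_force: [-0.1, 0.7, 0.2]
grip_width: -0.0002
grasp_force: 0.0
```

```bash
python3 - <<'E'
from h import *
to((.462,.223,.085))
a=vision.camera("top")[205:295,135:235]; b=vision.camera("side")[225:315,215:315]
cv2.imwrite("pics/l.png",cv2.resize(np.hstack([a,b]),None,fx=4,fy=4,interpolation=cv2.INTER_CUBIC)[:,:,::-1])
E
```

```text
t 2.7 [0.4608 0.2196 0.1014] F [-0.09  0.73  0.24]
(0.462, 0.223, 0.085) -> [ 0.26 -0.25  1.64]
```

View pics/l.png

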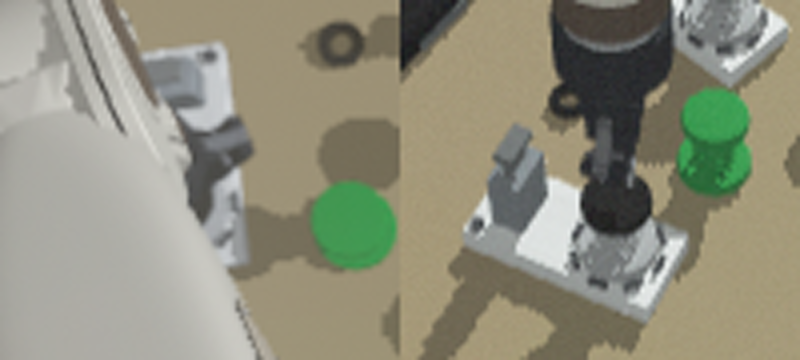

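The side crop shows the shut fingers just above the black left pad, roughly centred, at about crop (615,195). I'll correct by 3 mm and press down in steps.

>>> send_rows(motion="1 0.2 -0.3 0.5 0; 1 0.2 -0.3 1 0; 1 0.2 -0.3 1.4 0; 1 0.2 -0.3 1.6 0; 1 0.2 -0.3 1.6 0")

```text
clock: 3.3
eef_pos: [0.4622, 0.2222, 0.0851]
tool_rot: [0.975, 0.222, -0.0, -0.0]
ft_force: [-0.7, -0.4, -0.4]
grip_width: 0.0001
grasp_force: 0.0
```

```bash
python3 - <<'E'
from h import *
to((.462,.223,.075))
E
```

```text
t 3.3 [0.4622 0.2222 0.0851] F [-0.67 -0.4  -0.37]
(0.462, 0.223, 0.075) -> [ 0.02 -0.08  1.01]
```

>>> send_rows(motion="1 0 0 0.25 0; 1 0 0 0.5 0; 1 0 0 0.75 0; 1 0 0 1.05 0; 1 0 0 1.05 0")

```text
clock: 3.8
eef_pos: [0.4624, 0.2223, 0.0756]
tool_rot: [0.975, 0.222, 0.0, -0.0]
ft_force: [-2.8, -2.1, 9.7]
grip_width: -0.0003
grasp_force: 5.0
```

>>> send_rows(motion="1 0 0 0 0; 1 0 0 0 0; 1 0 0 0 0; 1 0 0 0 0")

```text
clock: 4.2
eef_pos: [0.4624, 0.2223, 0.0759]
tool_rot: [0.975, 0.222, 0.0, -0.001]
ft_force: [-2.6, -1.5, 9.6]
grip_width: -0.0002
grasp_force: 4.8
```

>>> send_rows(motion="1 0 0 0 0; 1 0 0 0 0")

```text
clock: 4.4
eef_pos: [0.4624, 0.2223, 0.076]
tool_rot: [0.975, 0.222, 0.0, -0.001]
ft_force: [-3.5, -1.3, 9.2]
grip_width: -0.0
grasp_force: 4.8
```

>>> send_rows(motion="1 0 0 -0.3 0; 1 0 0 -0.7 0; 1 0 0 -1.1 0; 1 0 0 -1.5 0; 1 0 0 -5 0")

```text
clock: 4.9
eef_pos: [0.4592, 0.2208, 0.1212]
tool_rot: [0.975, 0.222, -0.005, 0.0]
ft_force: [-0.1, -1.0, 0.3]
grip_width: -0.0002
grasp_force: 0.0
```

```bash
python3 - <<'E'
from h import *
to((.513,0,.14))
E
```

```text
t 4.9 [0.4592 0.2208 0.1212] F [-0.1  -1.01  0.26]
(0.513, 0, 0.14) -> [-4.75 22.23 -1.86]
```

>>> send_rows(motion="1 -1 4 -3 0; 1 -4.8 22.2 -3 0; 1 -4.8 22.2 -3 0; 1 -4.8 22.2 -3 0; 1 -4.8 22.2 -3 0")

```text
clock: 5.4
eef_pos: [0.5158, -0.0012, 0.1545]
tool_rot: [0.975, 0.222, 0.0, -0.0]
ft_force: [-0.2, 0.8, -0.1]
grip_width: -0.0002
grasp_force: 0.0
```

>>> send_rows(motion="1 0 0 0 0; 1 0 0 0 0")

```text
clock: 5.6
eef_pos: [0.5153, 0.0007, 0.1542]
tool_rot: [0.975, 0.221, -0.0, -0.001]
ft_force: [-1.2, 1.3, -0.8]
grip_width: 0.0001
grasp_force: 0.0
```

```bash
python3 - <<'E'
from h import *
to((.513,0,.085))
E
```

```text
t 5.6 [0.5153 0.0007 0.1542] F [-1.19  1.29 -0.77]
(0.513, 0, 0.085) -> [-0.24 -0.02  6.92]
```

>>> send_rows(motion="1 -0.2 0 3 0; 1 -0.2 0 5.5 0; 1 -0.2 0 6.5 0; 1 -0.2 0 6.9 0; 1 -0.2 0 6.9 0")

```text
clock: 6.1
eef_pos: [0.5135, 0.0015, 0.0857]
tool_rot: [0.975, 0.223, -0.0, -0.001]
ft_force: [0.3, -0.5, 0.7]
grip_width: 0.0003
grasp_force: 0.0
```

>>> send_rows(motion="1 0 0 0.25 0; 1 0 0 0.5 0; 1 0 0 0.75 0; 1 0 0 1.05 0; 1 0 0 1.05 0")

```text
clock: 6.6
eef_pos: [0.5148, 0.0011, 0.076]
tool_rot: [0.975, 0.223, 0.001, -0.001]
ft_force: [-0.4, 2.0, 6.8]
grip_width: 0.0002
grasp_force: 3.2
```

>>> send_rows(motion="1 0 0 0 0; 1 0 0 0 0; 1 0 0 0 0; 1 0 0 0 0")

```text
clock: 7.0
eef_pos: [0.5148, 0.0011, 0.0763]
tool_rot: [0.975, 0.223, 0.002, -0.001]
ft_force: [-0.3, 3.0, 6.6]
grip_width: 0.0002
grasp_force: 3.1
```

>>> send_rows(motion="1 0 0 0 0; 1 0 0 0 0")

```text
clock: 7.2
eef_pos: [0.5148, 0.0011, 0.0762]
tool_rot: [0.975, 0.223, 0.001, -0.001]
ft_force: [-0.2, 2.3, 6.1]
grip_width: 0.0
grasp_force: 3.1
```

>>> send_rows(motion="1 0 0 -0.3 0; 1 0 0 -0.7 0; 1 0 0 -1.1 0; 1 0 0 -3 0; 1 0 0 -8 0")

```text
clock: 7.7
eef_pos: [0.509, -0.0, 0.151]
tool_rot: [0.975, 0.222, -0.006, -0.001]
ft_force: [1.4, -0.6, -0.3]
grip_width: 0.0
grasp_force: 0.0
```

```bash
python3 - <<'E'
from h import *
to((.4855,-.241,.15))
E
```

```text
t 7.7 [ 0.509 -0.     0.151] F [ 1.44 -0.58 -0.29]
(0.4855, -0.241, 0.15) -> [-12.56  20.7    0.13]
```

>>> send_rows(motion="1 -12.6 20.7 0 0; 1 -12.6 20.7 0 0; 1 -12.6 20.7 0 0; 1 -12.6 20.7 0 0; 1 -12.6 20.7 0 0")

```text
clock: 8.2
eef_pos: [0.4883, -0.2432, 0.1544]
tool_rot: [0.975, 0.222, -0.001, -0.0]
ft_force: [1.0, 0.6, -0.2]
grip_width: -0.0002
grasp_force: 0.0
```

>>> send_rows(motion="1 0 0 0 0; 1 0 0 0 0; 1 0 0 0 0")

```text
clock: 8.5
eef_pos: [0.4892, -0.2398, 0.1543]
tool_rot: [0.975, 0.223, -0.001, -0.001]
ft_force: [0.4, 0.5, 0.1]
grip_width: -0.0001
grasp_force: 0.0
```

```bash
python3 - <<'E'
from h import *
to((.4855,-.241,.085))
E
```

```text
t 8.5 [ 0.4892 -0.2398  0.1543] F [0.39 0.46 0.12]
(0.4855, -0.241, 0.085) -> [-0.38 -0.04  6.94]
```

>>> send_rows(motion="1 -0.4 0 3 0; 1 -0.4 0 5.5 0; 1 -0.4 0 6.5 0; 1 -0.4 0 6.9 0; 1 -0.4 0 6.9 0")

```text
clock: 9.0
eef_pos: [0.4865, -0.2415, 0.086]
tool_rot: [0.975, 0.223, -0.0, -0.001]
ft_force: [-0.2, -1.1, -1.2]
grip_width: 0.0003
grasp_force: 0.0
```

>>> send_rows(motion="1 0 0 0.25 0; 1 0 0 0.5 0; 1 0 0 0.75 0; 1 0 0 1.05 0; 1 0 0 1.05 0")

```text
clock: 9.5
eef_pos: [0.4871, -0.2426, 0.0758]
tool_rot: [0.975, 0.222, 0.001, -0.0]
ft_force: [2.6, 1.5, 2.8]
grip_width: -0.0003
grasp_force: 1.5
```

>>> send_rows(motion="1 0 0 0 0; 1 0 0 0 0; 1 0 0 0 0; 1 0 0 0 0")

```text
clock: 9.9
eef_pos: [0.4865, -0.2426, 0.0756]
tool_rot: [0.975, 0.222, 0.0, -0.0]
ft_force: [1.8, -0.4, 3.0]
grip_width: -0.0002
grasp_force: 1.6
```

>>> send_rows(motion="1 0 0 0 0; 1 0 0 0 0")

```text
clock: 10.1
eef_pos: [0.4863, -0.2426, 0.0755]
tool_rot: [0.975, 0.222, -0.0, -0.0]
ft_force: [2.7, -0.3, 2.5]
grip_width: 0.0003
grasp_force: 1.6
```

>>> send_rows(motion="1 0 0 -0.3 0; 1 0 0 -0.7 0; 1 0 0 -1.1 0; 1 0 0 -3 0; 1 0 0 -7.5 0")

```text
clock: 10.6
eef_pos: [0.482, -0.2404, 0.1465]
tool_rot: [0.975, 0.222, -0.005, -0.004]
ft_force: [0.4, 0.1, 0.7]
grip_width: 0.0001
grasp_force: 0.0
```

```bash
python3 - <<'E'
from h import *
to((.563,-.262,.13))
E
```

```text
t 10.6 [ 0.482  -0.2404  0.1465] F [0.44 0.15 0.71]
(0.563, -0.262, 0.13) -> [6.37 5.48 1.54]
```

>>> send_rows(motion="1 6.4 5.5 0 0; 1 6.4 5.5 0 0; 1 6.4 5.5 0 0; 1 6.4 5.5 0 0; 1 6.4 5.5 0 0")

```text
clock: 11.1
eef_pos: [0.566, -0.2635, 0.1494]
tool_rot: [0.975, 0.222, -0.002, -0.002]
ft_force: [-0.6, 0.1, 0.4]
grip_width: 0.0
grasp_force: 0.0
```

```bash
python3 - <<'E'
from h import *
to((.563,-.262,.108))
E
```

```text
t 11.1 [ 0.566  -0.2635  0.1494] F [-0.64  0.08  0.4 ]
(0.563, -0.262, 0.108) -> [-0.19 -0.25  4.14]
```

>>> send_rows(motion="1 -0.2 -0.2 2 0; 1 -0.2 -0.2 3.5 0; 1 -0.2 -0.2 3.9 0; 1 -0.2 -0.2 4 0; 1 -0.2 -0.2 4 0")

```text
clock: 11.6
eef_pos: [0.5649, -0.2633, 0.1111]
tool_rot: [0.975, 0.222, 0.0, -0.0]
ft_force: [-0.0, 0.3, 1.0]
grip_width: -0.0005
grasp_force: 0.0
```

```bash
python3 - <<'E'
from h import *
to((.563,-.262,.084))
a=vision.camera("top")[190:270,320:420]; b=vision.camera("side")[130:210,290:390]
cv2.imwrite("pics/r.png",cv2.resize(np.hstack([a,b]),None,fx=4,fy=4,interpolation=cv2.INTER_CUBIC)[:,:,::-1])
E
```

```text
t 11.6 [ 0.5649 -0.2633  0.1111] F [-0.01  0.35  1.04]
(0.563, -0.262, 0.084) -> [-0.12 -0.2   2.71]
```

View pics/r.png

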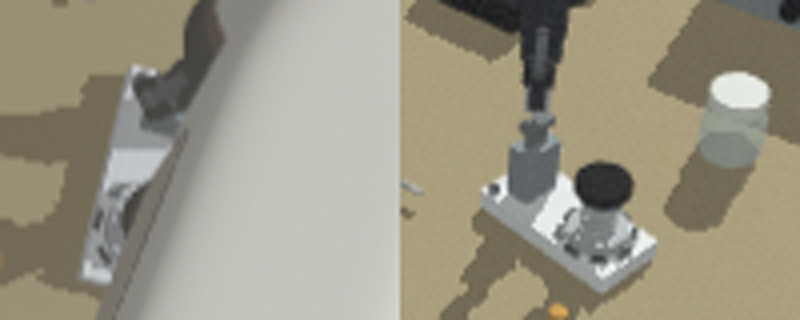

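The side crop shows the fingertips centred just above the right tag's head, at about crop (537,110), with the right pad back up at (603,185). Pushing down.

>>> send_rows(motion="1 -0.1 -0.1 0.7 0; 1 -0.1 -0.1 1.2 0; 1 -0.1 -0.1 1.7 0; 1 -0.1 -0.1 2.2 0; 1 -0.1 -0.1 2.6 0")

```text
clock: 12.2
eef_pos: [0.5641, -0.2629, 0.084]
tool_rot: [0.975, 0.222, 0.0, -0.0]
ft_force: [0.3, -0.3, 6.6]
grip_width: -0.0001
grasp_force: 4.2
```

>>> send_rows(motion="1 0 0 0.2 0; 1 0 0 0.3 0; 1 0 0 0.3 0; 1 0 0 0.3 0")

```text
clock: 12.6
eef_pos: [0.5641, -0.2629, 0.084]
tool_rot: [0.975, 0.222, 0.001, 0.0]
ft_force: [-4.2, 1.7, 14.3]
grip_width: 0.0
grasp_force: 7.0
```

The tag is at its stop: z stays at 0.084 while the force rises to 14 N. Now I retreat up and back toward the start and check.

>>> send_rows(motion="1 0 0 -1 0; 1 0 0 -4 0; 1 0 0 -9 0; 1 0 0 -12 0; 1 0 0 -12 0")

```text
clock: 13.1
eef_pos: [0.5663, -0.2639, 0.2071]
tool_rot: [0.975, 0.222, 0.004, 0.002]
ft_force: [0.9, 0.4, -0.4]
grip_width: 0.0
grasp_force: 0.0
```

>>> send_rows(motion="1 -22 12 0 0; 1 -22 12 0 0; 1 -22 12 0 0; 1 -22 12 0 0; 1 -22 12 0 0")

```text
clock: 13.6
eef_pos: [0.4161, -0.4666, 0.1997]
tool_rot: [0.975, 0.223, -0.001, -0.002]
ft_force: [1.3, -0.6, 0.3]
grip_width: 0.0001
grasp_force: 0.0
```

>>> send_rows(motion="1 -10 0 0 0; 1 -10 0 0 0; 1 -10 0 0 0; 1 -10 0 0 0; 1 -10 0 0 0")

```text
clock: 14.1
eef_pos: [0.3284, -0.5085, 0.2004]
tool_rot: [0.975, 0.223, -0.0, -0.001]
ft_force: [0.2, 0.1, 0.4]
grip_width: 0.0003
grasp_force: 0.0
```

```bash
python3 - <<'E'
from h import *
to((.3,-.4,.2))
a=vision.camera("top")[190:285,150:390]; b=vision.camera("side")[150:310,220:365]
cv2.imwrite("pics/f.png",np.hstack([cv2.resize(a,(400,158)),np.zeros((158,0,3),np.uint8)])[:,:,::-1])
o=np.zeros((590,790,3),np.uint8); o[:590,:535]=cv2.resize(b,(535,590),interpolation=cv2.INTER_CUBIC); o[:590,540:]=cv2.resize(np.rot90(a),(250,590),interpolation=cv2.INTER_CUBIC)
cv2.imwrite("pics/fin.png",o[:,:,::-1])
E
```

```text
t 14.1 [ 0.3284 -0.5085  0.2004] F [0.15 0.13 0.43]
(0.3, -0.4, 0.2) -> [  2.16 -11.01   0.07]
```

View pics/fin.png

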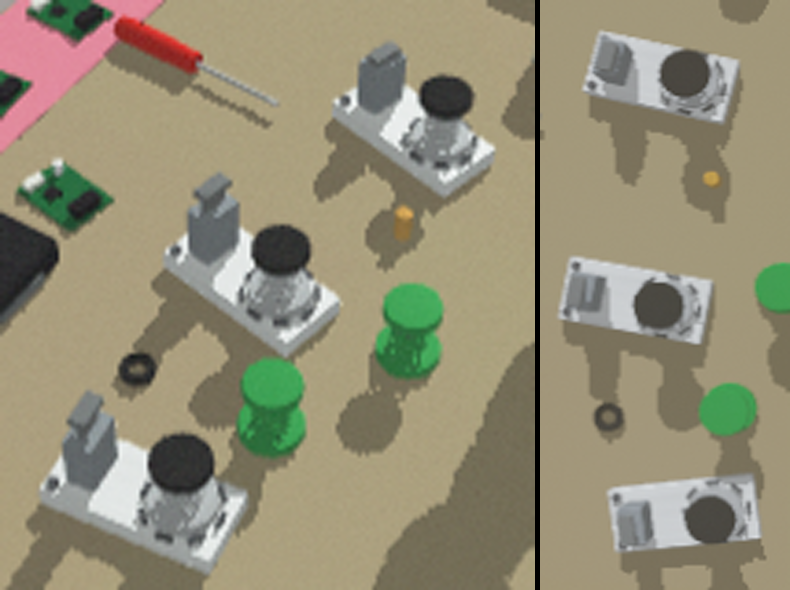

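The right tag's head now rests on its post at (382,55). The other two tags are still up at (213,190) and (90,410), all three pads are up, and nothing else has moved.

```bash
python3 -c "
from h import *
print(workorder.job_done())"
```

```text
the job is handed in; nothing more can be done
None
```

I pressed all three pads from left to right, reading about 9.5, 6.5 and 3 N near 1 cm of travel; the right mount was softest, so I pushed its tag fully down, left the other two up, and handed the job in at about 14 s.

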